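# Snap the forming profile into the jigger's tool holder

### The job

Fit the dark wooden round-shouldered forming profile into the blue tool holder: press its aluminium rail straight down between the two brass spring clips, gently and no harder than needed, until both clips snap over the rail's ends and it lies flat and fully home on the cradle floor, then let go. Leave the white profile and everything else where they are.

Things in the scene. Friction and masses are not known exactly. Their poses are not given: they have to be found in the camera images.
- profile_mid (a point): Forming profile to fit, about 250 g: aluminium rail 130 (y) x 26 (x) x 34 mm high, ends chamfered below (half-length 57 mm at the bottom, 65 mm from 14 mm up), carrying a dark-brown wooden blade 16 (x) x 91 mm (y), round shoulders, 34 to 75 mm above the bottom. Point: middle of the blade, 55 mm above the rail's bottom. z up. Stands on the board; pinch the blade across x.
- spare_mid (a point): The other profile: same rail, white square-cornered blade; same point and axes. It stands on the same board about 120 mm away, across the rails. Which profile takes which place varies. Not to be moved.
- board: Light wooden board, 260 (x) x 200 (y) x 18 mm, fixed, on which both profiles stand; origin at the middle of its underside.
- holder: Tool holder: fixed blue base 110 (x) x 170 (y) x 34 mm, origin mid-underside, z up. Above it a dark steel cradle with a flat floor, and a brass spring clip at each end along y. The rail lies along y, either way round. Pressing it in takes some 10 to 20 N straight down; the clips are damaged above 45 N. The robot itself should not push on it.
- holder_mid (a point): Fixed point 64 mm above the holder's origin: the MIDDLE of the range of the cradle floor's height. The floor (thin rubber), with its clips, is set by a jack screw up to 15 mm higher or lower, differs each run, is not measured, and does not give way. On it two blue guide fences run along y, 32 mm apart at the floor, flaring upward, 12 mm high.
- clip_left (a joint): Spring clip at the holder's +y end; outward angle in rad, 0 = closed. Hook tip 60 mm from the middle, underside 35.5 mm above the cradle floor, 51 mm above the clip's hinge; lead-in slope (30 degrees) 39.5 to 52.5 mm up. The rail meets it with its bottom about 34 mm above the floor. It spreads to about 0.1 (more if off-centre) as the rail's end passes, then springs back over it.
- clip_right (a joint): The same clip at the -y end, mirrored. Below the hook its inner face is 66 mm from the middle.
- spanner: Steel spanner 150 mm long lying on the table near the holder; bystander.
- glaze: Jar with blue cap, 66 mm across, 100 mm high; bystander.
- bowl: White bowl, 120 mm across, 60 mm high; bystander.
- mug: Terracotta mug, 80 mm across, 90 mm high; bystander.
- brush: Brush 180 mm long lying on the table; bystander.
Mind the look-alikes: they are no part of the job. Leave any green look-alike of the holder alone. What is shaped like the part that bears profile_mid but red is not meant.

How it is judged (in metres and radians):
On the way:
1. the dark wooden profile is lifted clear of the board (height (world z) of profile_mid above 0.13 m), for 0.1 s.
At the end, for the whole second after the job is handed in: The dark profile rests released in the holder: centre within 7 mm (x) and 5 mm (y) of the holder's middle, rail along its y within 0.12 rad, level within 0.06 rad, mid-point 101 to 136 mm above the holder's origin (below the hooks), both clips back under 0.045 rad (x of profile_mid in the frame of holder between -0.007 and 0.007 m and y of profile_mid in the frame of holder between -0.005 and 0.005 m and z of profile_mid in the frame of holder between 0.101 and 0.136 m and angle between the y axis of profile_mid and the y axis of holder, either way round below 0.12 rad and angle between profile_mid's own z axis and vertical below 0.06 rad and value of joint each of clip_left, clip_right below 0.045 rad and linear speed of profile below 0.02 m/s); the robot touches nothing.
It fails at once if the profile is pressed or dropped on the holder with more than 45 N (contact force between profile and holder above 45 N).
It fails at once if the robot itself pushes on the holder or its clips with more than 10 N (contact force between any of the fingers, the arm and holder above 10 N).
It fails at once if the white profile is moved more than 20 mm (distance of spare_mid from where it was at the start of the episode above 0.02 m).
It fails at once if another thing on the table is moved more than 30 mm (distance of any of spanner, glaze, bowl, mug, brush from where it was at the start of the episode above 0.03 m).
It also fails if it takes over 61 s, if anything falls off the work surface, if the arm or the gripper's body presses on something with over 40 N, if the wrist force passes 120 N, or if a joint passes its speed limit or range.

### The arm

A 7-joint arm with a two-finger parallel gripper is mounted at the origin on the work surface. World frame = base frame: x ahead of the robot, y to its left, z up, the work surface at z = 0. Lengths are in mm, angles in rad, forces in N, time in s.
With the tool pointing down it reaches from about 400 to 850 mm from the base axis. Payload 4.5 kg.
Tool frame: the origin (TCP) lies between the finger pads; the fingertips stand 22 mm ahead of it and the grasp point (between the pads) lies 3 mm ahead of it (ctrl.tip_reach is the distance from the TCP to the fingertips, in mm); z points along the fingers, y is the line along which they close (so a half turn about z gives the same grasp; the last joint's range is limited). The gripper opens to 85 mm and grips with 20 to 120 N. Pads are 22 mm wide; open, the fingers measure 114 mm over their backs; the gripper's body (76 mm by 85 mm) begins 54 mm behind the grasp point. The pads swing forward as they close: fully open they stand 13 mm farther back than shut.
Start: joints at [-1.251, 0.689, -0.195, 1.565, 0.157, 0.902, -0.215], TCP at [176.183, 599.676, 253.317] pointing down, gripper open.
Joint ranges: [-3.01, 3.01], [-0.46, 2.08], [-1.47, 1.51], [0.13, 2.56], [-1, 4.14], [0.04, 2.09], [-2.66, 2.66]. Speed limits (rad/s): [2.57, 2.57, 3.14, 3.14, 3.14, 3.14, 3.14].

### API

Orientations are given as a rotation vector (axis times angle).
In Python, from plant import ctrl gives the robot as it stands.
- The arm moves only by the tool send_rows, never from a script. Its argument "motion" is a list of rows, each an object of numbers: "dx", "dy", "dz": the shift along the tool's x, y, z in mm; "rx", "ry", "rz": the turn, a rotation vector about the tool's x, y, z in rad; "fingers": the finger opening in mm, from 0 to 85.4. In form: [{"dx": .., "dy": .., "dz": .., "rx": .., "ry": .., "rz": .., "fingers": ..}, ...]. A call has exactly 10 rows; each row shifts and turns the commanded pose from where the row before left it, along the tool's axes as they then stand; what a row does not reach is not made up. A row lasts 1/10 s, in which the tool goes at most 50 mm and 8.59 degrees, less where a joint would pass 70% of its speed; a pose out of reach is approached as far as the arm can. A call with a gripper value outside its range is refused whole. The fingers move at their own pace and stop on an object; "newtons" is the grip in N (left out, the last holds). Time passes only in rows, so rows that do not move let the fingers close, or fill a call up. It gives the time, the measured TCP pose, the force, the opening and the grip force at its end, in the units of the state.
- ctrl.get_obs(): the state, without advancing time (a new reading comes with each control period).
- ctrl.snapshot(name): name is "scene" or "side" or "wrist"; returns the picture (400x640x3 uint8, red, green, blue); there is no depth.
- ctrl.camera_params(name): a dict with "intrinsics" (3x3 intrinsics, pixels), "eye" and "orientation" of the camera in the world; the wrist camera has in their place "tool_from_camera" (4x4, takes a point from camera to tool coordinates, whose origin is the TCP and whose axes are the flange's). Camera axes: x right, y up, looking along -z (the intrinsics and any distortion apply to the point x, -y, -z); pixel columns grow to the right and rows downward; lengths in mm; the calibration is good to about 2 mm. A picture is of the moment at which its call begins: read the wrist's pose just before it. camera_params takes no time and is no camera call.
- ctrl.close_job(): hands the job in; it is judged then, once.
The state is a dict: "time": time; "qpos": joint angles; "dq": joint speeds; "effort": joint torques, N m; "ee_pos": TCP position; "tool_rot": TCP orientation; "force": force on the tool from outside, world axes, zero at the start; "ft_torque": the same for the moment, N m; "width": finger opening in mm; "finger_force": force on a finger pad.
Only numpy, scipy, OpenCV 4.12 (cv2) and the standard library are available. Lean on these libraries where they do the work, as an engineer would, in place of code of your own. Each camera call takes 0.05 s, during which the arm holds its last target. There are 200 camera calls.

## Working session

There is one attempt and no reset: what is moved stays moved. The work goes in short steps, Python scripts to look and compute and a tool call to move; the robot and the scene stay as the last step left them, time stands still between calls to the robot, and variables do not carry over. Pictures are saved under pics/ and viewed, at most 10 in all, crops included, and the job is handed in when it is done.

Besides the shell and the picture viewer there is one more tool, called after ">>>" as name(argument=value, ...) on one line, values as JSON. send_rows: Moves the arm, as the interface text tells. Its arguments: {"type":"object","properties":{"motion":{"type":"array"},"newtons":{"type":"number"}},"required":["motion"]}

```bash
mkdir -p pics
python3 - <<'E'
from plant import ctrl
import cv2,numpy as np
for n in("scene","side"):
    cv2.imwrite(f"pics/{n}0.png",ctrl.snapshot(n)[:,:,::-1])
    print(n,ctrl.camera_params(n))
print(ctrl.camera_params("wrist"));print(ctrl.get_obs(),ctrl.tip_reach)
E
```

```text
scene {'intrinsics': array([[372.71766438,   0.        , 319.75288858],
       [  0.        , 372.71766438, 197.89821463],
       [  0.        ,   0.        ,   1.        ]]), 'eye': array([ 908.66098879, -644.94755142, 1158.48011878]), 'orientation': array([0.52548565, 0.17390503, 0.63492409])}
side {'intrinsics': array([[456.79235597,   0.        , 324.74713194],
       [  0.        , 456.79235597, 201.19310901],
       [  0.        ,   0.        ,   1.        ]]), 'eye': array([ 322.13678169,  926.30370304, 1216.94731853]), 'orientation': array([ 0.08573752, -1.0725607 , -2.76939994])}
{'intrinsics': array([[324.42643958,   0.        , 321.55507399],
       [  0.        , 324.42643958, 198.07683279],
       [  0.        ,   0.        ,   1.        ]]), 'tool_from_camera': array([[-9.21400144e-04,  9.55799157e-01,  2.94018914e-01,
         7.48447928e+01],
       [ 9.99999363e-01,  1.07248368e-03, -3.52628474e-04,
         6.91302797e-01],
       [-6.52372485e-04,  2.94018401e-01, -9.55799537e-01,
        -1.18864926e+02],
       [ 0.00000000e+00,  0.00000000e+00,  0.00000000e+00,
         1.00000000e+00]])}
{'time': 0.1, 'qpos': array([-1.25119241,  0.68993595, -0.19452464,  1.56629742,  0.15734194,
        0.90250413, -0.21512674]), 'dq': array([-0.00054694, -0.00232597,  0.00124127, -0.00217804, -0.0016126 ,
       -0.00088772,  0.00087143]), 'effort': array([-3.88967106e-03, -5.40599835e+01, -1.27159171e+00, -1.58985633e+01,
        9.41036793e-03,  4.37307855e-03,  7.06404322e-06]), 'ee_pos': array([176.09183843, 599.07756349, 252.52668437]), 'tool_rot': array([-4.47265966e-01, -3.10949615e+00,  2.74267335e-03]), 'force': array([ 0.10371357,  0.03983252, -0.48372454]), 'ft_torque': array([-0.03895314, -0.01544562,  0.000368  ]), 'finger_force': 0.0, 'width': 85.13127266998642} 22.0
```

View pics/scene0.png

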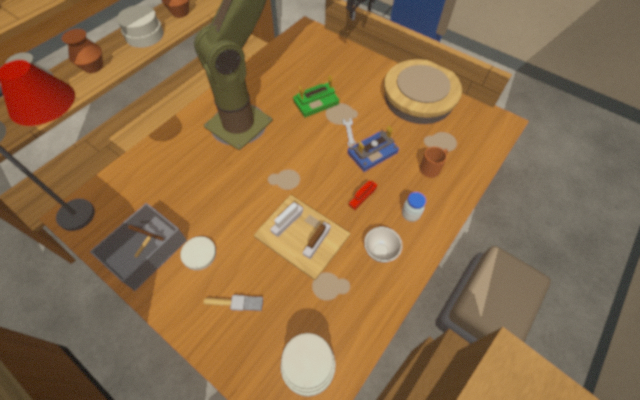

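View pics/side0.png

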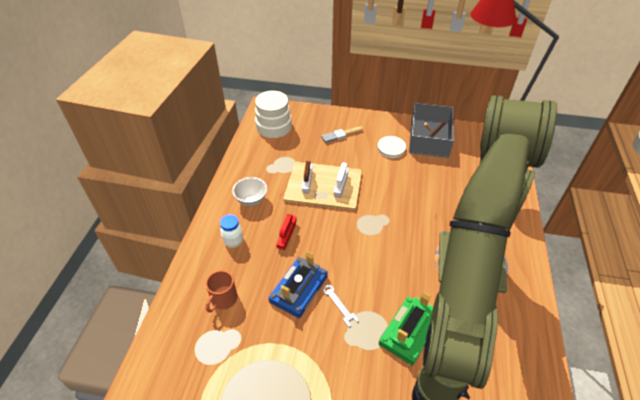

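The scene view shows the board with the white blade at (287,217) and the dark blade at (316,235). The blue holder is at (373,150), the green look-alike at (316,98) and the red look-alike at (363,194). In the side view the dark blade is at (307,175), the white one at (341,178) and the blue holder at (299,285). Next I'll confirm with an enlarged crop and measure roughly.

```bash
cat > h.py <<'E'
from plant import ctrl
import cv2,numpy as np
from scipy.spatial.transform import Rotation as R
def cam(n,obs=None):
    p=ctrl.camera_params(n); K=p["intrinsics"]
    if n=="wrist":
        T=np.eye(4); T[:3,:3]=R.from_rotvec(obs["tool_rot"]).as_matrix(); T[:3,3]=obs["ee_pos"]
        T=T@p["tool_from_camera"]; return K,T[:3,:3],T[:3,3]
    return K,R.from_rotvec(p["orientation"]).as_matrix(),p["eye"]
def ray(c,u,v):
    K,r,e=c; d=np.linalg.inv(K)@[u,v,1]; return e,r@(d*[1,-1,-1])
def onz(c,u,v,z):
    e,d=ray(c,u,v); return e+d*(z-e[2])/d[2]
def tri(rs):
    A=0;b=0
    for e,d in rs:
        d=d/np.linalg.norm(d); P=np.eye(3)-np.outer(d,d); A=A+P; b=b+P@e
    x=np.linalg.solve(A,b); return x,[np.linalg.norm((np.eye(3)-np.outer(d,d)/(d@d))@(x-e)) for e,d in rs]
def proj(c,X):
    K,r,e=c; q=(r.T@(np.asarray(X)-e))*[1,-1,-1]; q=K@q; return q[:2]/q[2]
E
python3 - <<'E'
from h import *
S,D=cam("scene"),cam("side")
for nm,a,b in (("dark",(316,235),(307,175)),("white",(287,217),(341,178)),("holder",(373,149),(299,282))):
    print(nm,tri([ray(S,*a),ray(D,*b)]))
print("dark@z73",onz(S,316,235,73),onz(D,307,175,73))
a=cv2.imread("pics/scene0.png");b=cv2.imread("pics/side0.png")
f=lambda i,x,y:cv2.resize(i[y:y+75,x:x+100],(400,300),interpolation=cv2.INTER_CUBIC)
cv2.imwrite("pics/crop1.png",np.vstack([np.hstack([f(a,250,190),f(b,275,145)]),np.hstack([f(a,325,110),f(b,250,245)])]))
E
```

```text
dark (array([ 585.97667813, -231.05186697,   55.36337884]), [np.float64(2.7431320390124565), np.float64(2.7431320390122607)])
white (array([ 465.06020648, -237.96454169,   54.78968555]), [np.float64(0.14990553805679008), np.float64(0.14990553805679005)])
holder (array([525.48849638, 200.77972516,  27.72182907]), [np.float64(1.6483931997331647), np.float64(1.6483931997331207)])
dark@z73 [ 588.52807104 -238.4827671    73.        ] [ 584.38201162 -212.1464763    73.        ]
```

View pics/crop1.png

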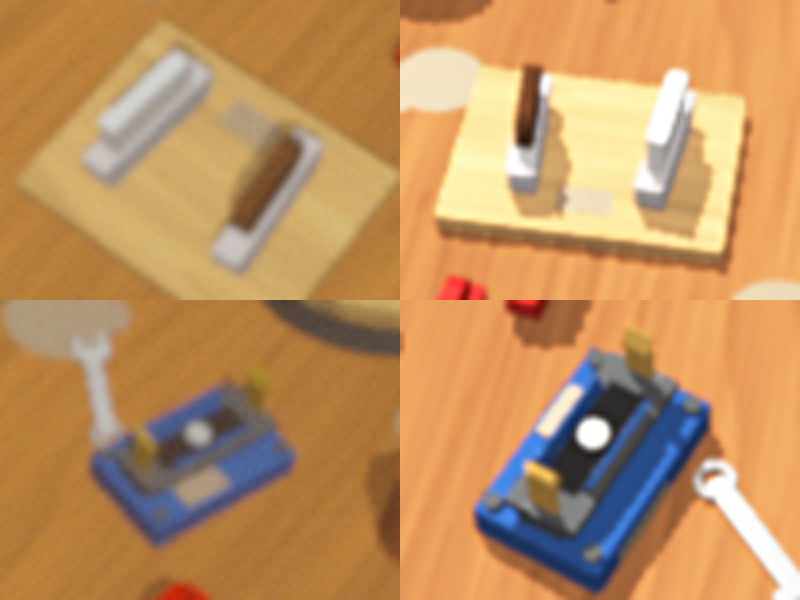

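The crop confirms it: the brown round-shouldered blade is on the board, at scene (316,235) and side (307,175). The white square one beside it is the spare. The blue cradle with brass clips is the holder, at scene clips (362,146) and (390,131). I'll move the wrist over the holder first, as it lies on the way.

>>> send_rows(motion=[{"dx":-20,"dy":-12,"dz":-8},{"dx":-28,"dy":-18,"dz":-8},{"dx":-28,"dy":-18,"dz":-8},{"dx":-28,"dy":-18,"dz":-8},{"dx":-28,"dy":-18,"dz":-8},{"dx":-28,"dy":-18,"dz":-8},{"dx":-28,"dy":-18,"dz":-8},{"dx":-28,"dy":-18,"dz":-8},{"dx":-28,"dy":-18,"dz":-8},{"dx":-28,"dy":-18,"dz":-8}])

```text
invalid input
```

>>> send_rows(motion=[{"dx":-28,"dy":-18},{"dx":-28,"dy":-18},{"dx":-28,"dy":-18},{"dx":-28,"dy":-18},{"dx":-28,"dy":-18},{"dx":-28,"dy":-18},{"dx":-7,"dy":-3},{},{},{}])

```text
invalid input
```

Run:
```python
from h import *
o=ctrl.get_obs(); im=ctrl.snapshot("wrist")[:,:,::-1]; np.save("pics/w1.npy",np.r_[o["ee_pos"],o["tool_rot"]])
cv2.imwrite("pics/w1.png",im); print(o["ee_pos"],o["tool_rot"],o["time"])
S,D=cam("scene"),cam("side")
A=tri([ray(S,361.7,146),ray(D,285,290)]);B=tri([ray(S,389.5,131),ray(D,309.5,258.75)]);print(A,B)
```

```text
[176.09183843 599.07756349 252.52668437] [-4.47265966e-01 -3.10949615e+00  2.74267335e-03] 0.1
(array([521.36956278, 210.40164321,  17.64149037]), [np.float64(43.832094996354996), np.float64(43.83209499635513)]) (array([529.63874945, 206.15801687, 146.48278909]), [np.float64(40.92448561332004), np.float64(40.924485613319916)])
```

View pics/w1.png

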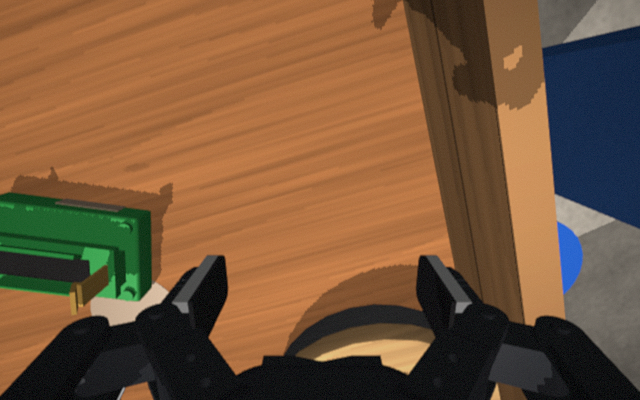

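The move was refused because each row needs all the keys, so this picture only shows the green look-alike at (75,240). I'll resend with full rows.

>>> send_rows(motion=[{"dx":-20,"dy":-12,"dz":-8,"rx":0,"ry":0,"rz":0,"fingers":85},{"dx":-28,"dy":-18,"dz":-8,"rx":0,"ry":0,"rz":0,"fingers":85},{"dx":-28,"dy":-18,"dz":-8,"rx":0,"ry":0,"rz":0,"fingers":85},{"dx":-28,"dy":-18,"dz":-8,"rx":0,"ry":0,"rz":0,"fingers":85},{"dx":-28,"dy":-18,"dz":-8,"rx":0,"ry":0,"rz":0,"fingers":85},{"dx":-28,"dy":-18,"dz":-8,"rx":0,"ry":0,"rz":0,"fingers":85},{"dx":-28,"dy":-18,"dz":-8,"rx":0,"ry":0,"rz":0,"fingers":85},{"dx":-28,"dy":-18,"dz":-8,"rx":0,"ry":0,"rz":0,"fingers":85},{"dx":-28,"dy":-18,"dz":-8,"rx":0,"ry":0,"rz":0,"fingers":85},{"dx":-28,"dy":-18,"dz":-8,"rx":0,"ry":0,"rz":0,"fingers":85}])

```text
time: 1.15
ee_pos: [388.7, 354.7, 333.4]
tool_rot: [-0.447, -3.109, 0.001]
force: [0.7, 0.4, 0.7]
width: 84.9
finger_force: 0.0
```

>>> send_rows(motion=[{"dx":-28,"dy":-18,"dz":0,"rx":0,"ry":0,"rz":0,"fingers":85},{"dx":-28,"dy":-18,"dz":0,"rx":0,"ry":0,"rz":0,"fingers":85},{"dx":-28,"dy":-18,"dz":0,"rx":0,"ry":0,"rz":0,"fingers":85},{"dx":-28,"dy":-18,"dz":0,"rx":0,"ry":0,"rz":0,"fingers":85},{"dx":-28,"dy":-18,"dz":0,"rx":0,"ry":0,"rz":0,"fingers":85},{"dx":-28,"dy":-18,"dz":0,"rx":0,"ry":0,"rz":0,"fingers":85},{"dx":-7,"dy":-3,"dz":0,"rx":0,"ry":0,"rz":0,"fingers":85},{"dx":0,"dy":0,"dz":0,"rx":0,"ry":0,"rz":0,"fingers":85},{"dx":0,"dy":0,"dz":0,"rx":0,"ry":0,"rz":0,"fingers":85},{"dx":0,"dy":0,"dz":0,"rx":0,"ry":0,"rz":0,"fingers":85}])

```text
time: 2.15
ee_pos: [523.5, 202.0, 333.3]
tool_rot: [-0.442, -3.109, -0.001]
force: [-1.0, 0.6, -0.4]
width: 84.8
finger_force: 0.0
```

Run:
```python
from h import *
o=ctrl.get_obs(); im=ctrl.snapshot("wrist")[:,:,::-1]; np.save("pics/w2.npy",np.r_[o["ee_pos"],o["tool_rot"]])
cv2.imwrite("pics/w2.png",im); print(o["ee_pos"],o["tool_rot"],o["time"])
S,D=cam("scene"),cam("side")
print(tri([ray(S,361.7,146),ray(D,309.5,258.75)]),tri([ray(S,389.5,131),ray(D,285,290)]))
```

```text
[523.49177915 202.03856043 333.29039109] [-4.42338708e-01 -3.10932769e+00 -1.30972402e-03] 2.15
(array([502.78191177, 147.58860342,  80.85549287]), [np.float64(1.4184352248093826), np.float64(1.4184352248093741)]) (array([548.19364713, 268.61560738,  85.11337146]), [np.float64(0.6155936574175157), np.float64(0.6155936574172499)])
```

View pics/w2.png

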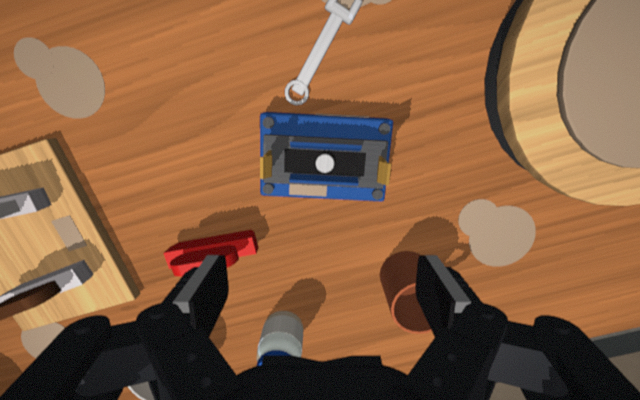

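The wrist view shows the blue holder with clips at about (266,165) and (384,172), and a white dot on the cradle floor at (324,163). The red look-alike is at (210,250). Next I'll measure with masks in all three views.

```bash
cat >> h.py <<'E'
def blob(im,lo,hi,box,amin=3):
    x0,y0,x1,y1=box; h=cv2.cvtColor(im[y0:y1,x0:x1],cv2.COLOR_BGR2HSV)
    m=cv2.inRange(h,np.array(lo),np.array(hi)); n,l,s,c=cv2.connectedComponentsWithStats(m)
    return sorted([(int(s[i,4]),np.round(c[i]+[x0,y0],1),(s[i,:4]+[x0,y0,0,0]).tolist()) for i in range(1,n) if s[i,4]>=amin],key=lambda t:-t[0])[:4],m
E
python3 - <<'E'
from h import *
w=np.load("pics/w2.npy"); W=cam("wrist",dict(ee_pos=w[:3],tool_rot=w[3:]))
I={"scene":(cam("scene"),cv2.imread("pics/scene0.png"),(343,122,402,174)),"side":(cam("side"),cv2.imread("pics/side0.png"),(264,250,332,320)),"wrist":(W,cv2.imread("pics/w2.png"),(250,105,400,208))}
for n,(c,im,b) in I.items():
    print(n,"white",blob(im,(0,0,140 if n=="scene" else 200),(180,60,255),b)[0])
    print("  brass",blob(im,(14,110,60),(28,255,255),b)[0])
    m=blob(im,(100,120,30),(125,255,255),b)[1]
    pts=cv2.findNonZero(m)+np.array(b[:2]); print("  blue",np.round(cv2.boxPoints(cv2.minAreaRect(pts)),1).tolist(), cv2.approxPolyDP(cv2.convexHull(pts),4,True).reshape(-1,2).tolist())
E
```

```text
scene white [(138, array([349.3, 133.4]), [343, 122, 13, 26]), (36, array([376.1, 157. ]), [368, 152, 15, 9]), (25, array([374.1, 142.9]), [372, 140, 6, 6])]
  brass [(1623, array([373.5, 146.4]), [343, 122, 59, 52])]
  blue [[349.79998779296875, 149.8000030517578], [384.6000061035156, 130.89999389648438], [395.29998779296875, 150.60000610351562], [360.6000061035156, 169.5]] [[395, 150], [368, 165], [351, 152], [377, 135]]
side white [(63, array([289.1, 272. ]), [284, 266, 12, 13]), (59, array([328.6, 290.8]), [324, 285, 8, 14]), (42, array([297.9, 277.8]), [295, 275, 7, 7])]
  brass [(1021, array([273.7, 278.9]), [264, 250, 36, 70]), (475, array([319.4, 258.7]), [300, 250, 32, 35]), (372, array([322.6, 310. ]), [309, 296, 23, 24]), (76, array([285.6, 291.1]), [282, 286, 9, 13])]
  blue [[267.29998779296875, 299.5], [298.5, 252.6999969482422], [328.5, 272.70001220703125], [297.29998779296875, 319.5]] [[326, 271], [299, 316], [270, 301], [296, 261]]
wrist white [(209, array([324.3, 163.1]), [316, 156, 17, 16])]
  brass [(327, array([383.7, 171.5]), [377, 156, 15, 30]), (303, array([265.2, 165.5]), [259, 151, 13, 28]), (6, array([377.8, 109. ]), [377, 108, 3, 4]), (3, array([352.3, 108.3]), [352, 108, 2, 2])]
  blue [[257.0, 194.10000610351562], [261.1000061035156, 112.0], [392.20001220703125, 118.5999984741211], [388.1000061035156, 200.6999969482422]] [[392, 122], [383, 199], [261, 193], [261, 114]]
```

Run:
```python
from h import *
np.set_printoptions(precision=1,suppress=True)
w=np.load("pics/w2.npy"); W=cam("wrist",dict(ee_pos=w[:3],tool_rot=w[3:])); S,D=cam("scene"),cam("side")
a,b,c=ray(S,374.1,142.9),ray(D,297.9,277.8),ray(W,324.3,163.1)
for s in ([a,b],[a,c],[b,c],[a,b,c]): print("dot",*tri(s))
print(*tri([ray(S,361.7,146),ray(D,309.5,258.75),ray(W,265.2,165.5)]),*tri([ray(S,389.5,131),ray(D,285.5,290),ray(W,383.7,171.5)]))
for z in(60,85,100): 
  p,q=onz(W,265.2,165.5,z),onz(W,383.7,171.5,z); print(z,p,q,(p+q)/2,np.linalg.norm(p-q),np.degrees(np.arctan2(*(q-p)[1::-1])))
q=[(261.5,113),(392.5,119.5),(384.5,200.5),(260.5,195)]
Q=np.array([onz(W,*p,34) for p in q]); print(Q,Q.mean(0),np.linalg.norm(Q-np.roll(Q,-1,0),axis=1))
# dark profile
for n,im,bx in(("scene","pics/scene0.png",(296,215,335,262)),("side","pics/side0.png",(292,155,325,200))):
  print(n,blob(cv2.imread(im),(0,60,20),(14,255,125),bx)[0])
```

```text
dot [524.9 205.4  58.7] [np.float64(0.15506454239681466), np.float64(0.1550645423969206)]
dot [525.2 205.7  58.6] [np.float64(0.555659124338683), np.float64(0.5556591243386022)]
dot [525.2 206.1  59.8] [np.float64(0.2849398078266777), np.float64(0.2849398078265921)]
dot [525.1 205.6  58.8] [np.float64(0.4933988460245835), np.float64(0.1487015460257984), np.float64(0.6281991840592162)]
[503.7 144.7  82.3] [np.float64(2.2632292061180657), np.float64(3.497278034006389), np.float64(4.026069096289997)] [548.  269.2  85.5] [np.float64(0.9475734105348866), np.float64(2.020926035064148), np.float64(1.5930258836275537)]
60 [508.  135.7  60. ] [556.  273.5  60. ] [532.  204.6  60. ] 145.99137691486487 70.78909444703886
85 [504.4 141.3  85. ] [549.4 270.3  85. ] [526.9 205.8  85. ] 136.6862573619413 70.78909444703886
100 [502.3 144.6 100. ] [545.4 268.4 100. ] [523.8 206.5 100. ] 131.1031856301871 70.78909444703888
[[447.5 147.3  34. ]
 [501.  302.5  34. ]
 [602.2 268.9  34. ]
 [548.  110.6  34. ]] [524.7 207.3  34. ] [164.2 106.7 167.3 106.9]
scene [(119, array([316.7, 235.9]), [308, 225, 17, 23])]
side [(61, array([306.9, 171.9]), [304, 162, 6, 19])]
```

The floor dot triangulates to (525, 206, 59) and the base centre to (525, 207). The holder's y axis is at about 71°, and the base edges measure 165 x 107 mm against the stated 170 x 110, so this is consistent. Next I'll go over the dark profile and turn to face it.

>>> send_rows(motion=[{"dx":-12,"dy":-26.5,"dz":0,"rx":0,"ry":0,"rz":0,"fingers":85},{"dx":-12,"dy":-26.5,"dz":0,"rx":0,"ry":0,"rz":0,"fingers":85},{"dx":-12,"dy":-26.5,"dz":0,"rx":0,"ry":0,"rz":0,"fingers":85},{"dx":-12,"dy":-26.5,"dz":0,"rx":0,"ry":0,"rz":0,"fingers":85},{"dx":-12,"dy":-26.5,"dz":0,"rx":0,"ry":0,"rz":0,"fingers":85},{"dx":-12,"dy":-26.5,"dz":0,"rx":0,"ry":0,"rz":0,"fingers":85},{"dx":-12,"dy":-26.5,"dz":0,"rx":0,"ry":0,"rz":0,"fingers":85},{"dx":-12,"dy":-26.5,"dz":0,"rx":0,"ry":0,"rz":0,"fingers":85},{"dx":-12,"dy":-26.5,"dz":0,"rx":0,"ry":0,"rz":0,"fingers":85},{"dx":-12,"dy":-26.5,"dz":0,"rx":0,"ry":0,"rz":0,"fingers":85}])

```text
time: 3.2
ee_pos: [565.1, -87.7, 333.4]
tool_rot: [0.444, 3.11, 0.001]
force: [0.8, -0.3, 0.2]
width: 85.1
finger_force: 0.0
```

>>> send_rows(motion=[{"dx":-12,"dy":-26.5,"dz":0,"rx":0,"ry":0,"rz":0,"fingers":85},{"dx":-12,"dy":-26.5,"dz":0,"rx":0,"ry":0,"rz":0,"fingers":85},{"dx":-12,"dy":-26.5,"dz":0,"rx":0,"ry":0,"rz":0,"fingers":85},{"dx":-12,"dy":-26.5,"dz":0,"rx":0,"ry":0,"rz":0,"fingers":85},{"dx":-12,"dy":-26.5,"dz":0,"rx":0,"ry":0,"rz":0,"fingers":85},{"dx":0,"dy":0,"dz":0,"rx":0,"ry":0,"rz":0.115,"fingers":85},{"dx":0,"dy":0,"dz":0,"rx":0,"ry":0,"rz":0.115,"fingers":85},{"dx":0,"dy":0,"dz":0,"rx":0,"ry":0,"rz":0.115,"fingers":85},{"dx":0,"dy":0,"dz":0,"rx":0,"ry":0,"rz":0.115,"fingers":85},{"dx":0,"dy":0,"dz":0,"rx":0,"ry":0,"rz":0.115,"fingers":85}])

```text
time: 4.2
ee_pos: [585.6, -230.4, 333.3]
tool_rot: [-1.314, -2.853, -0.001]
force: [-0.2, -0.2, 0.7]
width: 85.1
finger_force: 0.0
```

>>> send_rows(motion=[{"dx":0,"dy":0,"dz":8,"rx":0,"ry":0,"rz":0.115,"fingers":85},{"dx":0,"dy":0,"dz":8,"rx":0,"ry":0,"rz":0.115,"fingers":85},{"dx":0,"dy":0,"dz":8,"rx":0,"ry":0,"rz":0.115,"fingers":85},{"dx":0,"dy":0,"dz":8,"rx":0,"ry":0,"rz":0.115,"fingers":85},{"dx":0,"dy":0,"dz":8,"rx":0,"ry":0,"rz":0.115,"fingers":85},{"dx":0,"dy":0,"dz":8,"rx":0,"ry":0,"rz":0,"fingers":85},{"dx":0,"dy":0,"dz":8,"rx":0,"ry":0,"rz":0,"fingers":85},{"dx":0,"dy":0,"dz":0,"rx":0,"ry":0,"rz":0,"fingers":85},{"dx":0,"dy":0,"dz":0,"rx":0,"ry":0,"rz":0,"fingers":85},{"dx":0,"dy":0,"dz":0,"rx":0,"ry":0,"rz":0,"fingers":85}])

```text
time: 5.2
ee_pos: [585.6, -232.1, 277.7]
tool_rot: [2.065, 2.366, 0.001]
force: [0.4, 0.3, -0.0]
width: 85.1
finger_force: 0.0
```

Run:
```python
from h import *
o=ctrl.get_obs(); im=np.ascontiguousarray(ctrl.snapshot("wrist")[:,:,::-1]); np.save("pics/w3.npy",np.r_[o["ee_pos"],o["tool_rot"]])
cv2.imwrite("pics/w3.png",im); print(o["ee_pos"],o["tool_rot"],o["time"],o["qpos"])
print(R.from_rotvec(o["tool_rot"]).as_matrix().round(3))
print(blob(im,(0,60,20),(14,255,125),(150,0,500,260),30)[0])
```

```text
[ 585.63178697 -232.06681152  277.71569399] [2.06537241e+00 2.36619725e+00 8.89322091e-04] 5.2 [ 0.23940579  0.66909544  0.1186004   1.53155881 -0.09093426  0.94538613
  0.52142105]
[[-0.135  0.991  0.001]
 [ 0.991  0.135 -0.   ]
 [-0.     0.001 -1.   ]]
[(5040, array([458.8,  46.8]), [425, 0, 75, 125]), (2710, array([304.3,  61.3]), [161, 0, 237, 90]), (1307, array([325.6, 178.6]), [317, 136, 19, 86]), (512, array([364.6,  17.8]), [352, 0, 26, 53])]
```

View pics/w3.png

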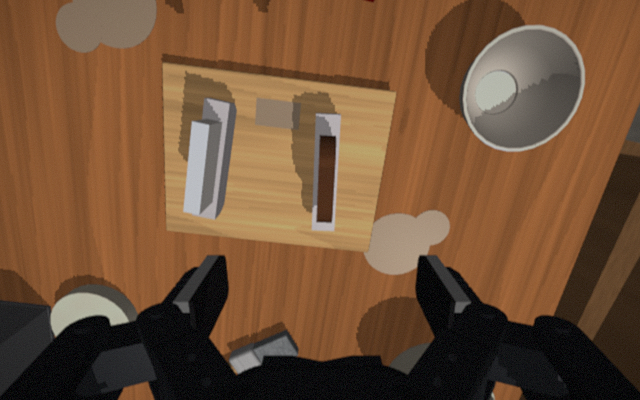

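The wrist view shows the dark blade centred at (326,179) on its rail from about (328,115) to (323,230). The white spare is at (207,158). I'll measure its pose.

Run:
```python
from h import *
np.set_printoptions(precision=1,suppress=True)
w=np.load("pics/w3.npy"); W=cam("wrist",dict(ee_pos=w[:3],tool_rot=w[3:])); im=cv2.imread("pics/w3.png")
def rowsmid(m,x0,y0,z):
    m=cv2.morphologyEx(m,cv2.MORPH_OPEN,np.ones((3,3)));ys,xs=np.nonzero(m); ys+=y0;xs+=x0
    print("rows",ys.min(),ys.max()); L=[]
    for y in range(ys.min()+6,ys.max()-5):
        r=xs[ys==y]; 
        if len(r)>3: L.append([onz(W,r.min(),y,z),onz(W,r.max()+1,y,z)])
    L=np.array(L); mid=L.mean(1); d=np.linalg.svd(mid-mid.mean(0))[2][0]; d*=np.sign(d[1])
    xm=(xs.min()+xs.max())/2; e=[onz(W,xs[ys==y].mean(),y+o,z) for y,o in((ys.min(),0),(ys.max(),1))]
    print("angle",np.degrees(np.arctan2(d[1],d[0])),"width",np.median(np.linalg.norm(L[:,0]-L[:,1],axis=1)),"ends",*e,"mid",(e[0]+e[1])/2,"len",np.linalg.norm(e[0]-e[1]))
m=blob(im,(0,60,20),(14,255,125),(310,125,345,230))[1]; rowsmid(m,310,125,93)
h=cv2.cvtColor(im[105:240,305:350],cv2.COLOR_BGR2HSV); 
m2=cv2.inRange(h,np.array((0,0,110)),np.array((180,60,255))); n,l,s,c=cv2.connectedComponentsWithStats(m2); print(s[1:]+[305,105,0,0,0])
m3=cv2.bitwise_or(m2,cv2.inRange(h,np.array((0,60,20)),np.array((14,255,125))))
ys,xs=np.nonzero(m2); P=cv2.boxPoints(cv2.minAreaRect(np.c_[xs+305,ys+105].astype(np.float32))); Q=np.array([onz(W,*p,52) for p in P]); print(P,Q,Q.mean(0))
S,D=cam("scene"),cam("side"); print(tri([ray(S,316.7,235.9),ray(D,306.9,171.9)]))
```

```text
rows 136 221
angle 95.42824255036108 width 15.041314996781253 ends [ 582.4 -189.7   93. ] [ 597.9 -273.5   93. ] mid [ 590.1 -231.6   93. ] len 85.20037527231865
[[ 312  113   29  118 1383]]
[[308.9 229.6]
 [315.7 112.1]
 [340.5 113.5]
 [333.8 231. ]] [[ 581.1 -301.3   52. ]
 [ 572.  -171.2   52. ]
 [ 597.5 -169.2   52. ]
 [ 609.6 -299.2   52. ]] [ 590.1 -235.2   52. ]
(array([ 589.9, -236.4,   64.4]), [np.float64(0.13176046555338888), np.float64(0.13176046555319826)])
```

>>> send_rows(motion=[{"dx":-3.5,"dy":4,"dz":20,"rx":0,"ry":0,"rz":0,"fingers":85},{"dx":0,"dy":0,"dz":20,"rx":0,"ry":0,"rz":0.045,"fingers":85},{"dx":0,"dy":0,"dz":20,"rx":0,"ry":0,"rz":0,"fingers":70},{"dx":0,"dy":0,"dz":20,"rx":0,"ry":0,"rz":0,"fingers":70},{"dx":0,"dy":0,"dz":20,"rx":0,"ry":0,"rz":0,"fingers":70},{"dx":0,"dy":0,"dz":20,"rx":0,"ry":0,"rz":0,"fingers":70},{"dx":0,"dy":0,"dz":20,"rx":0,"ry":0,"rz":0,"fingers":70},{"dx":0,"dy":0,"dz":20,"rx":0,"ry":0,"rz":0,"fingers":70},{"dx":0,"dy":0,"dz":0,"rx":0,"ry":0,"rz":0,"fingers":70},{"dx":0,"dy":0,"dz":0,"rx":0,"ry":0,"rz":0,"fingers":70}])

```text
time: 6.25
ee_pos: [590.1, -235.0, 117.7]
tool_rot: [2.119, 2.319, 0.0]
force: [0.2, 0.7, 0.0]
width: 69.7
finger_force: 0.0
```

Run:
```python
from h import *
o=ctrl.get_obs(); im=np.ascontiguousarray(ctrl.snapshot("wrist")[:,:,::-1]); np.save("pics/w4.npy",np.r_[o["ee_pos"],o["tool_rot"]])
cv2.imwrite("pics/w4.png",im); print(o["ee_pos"]);print(R.from_rotvec(o["tool_rot"]).as_matrix().round(3))
```

```text
[ 590.07775696 -235.03935487  117.70808062]
[[-0.09   0.996  0.   ]
 [ 0.996  0.09  -0.   ]
 [-0.     0.    -1.   ]]
```

View pics/w4.png

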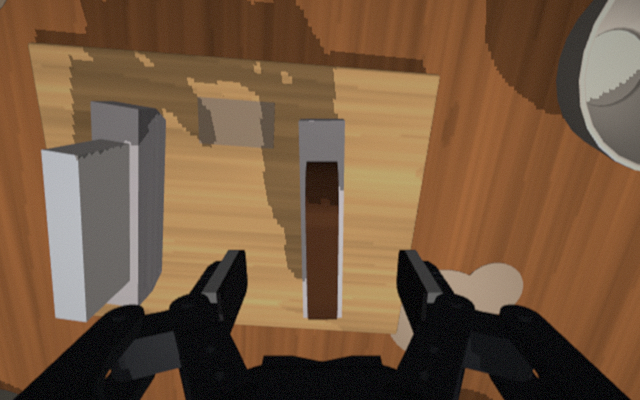

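The wrist view shows the blade at (322,165–318), upright, parallel to the pads and centred between them. I'll check the along-blade centre from this closer view.

Run:
```python
from h import *
np.set_printoptions(precision=1,suppress=True)
w=np.load("pics/w4.npy"); W=cam("wrist",dict(ee_pos=w[:3],tool_rot=w[3:]))
print("rail +y end z52",onz(W,322,119.5,52),"rail edges",onz(W,299,130,52),onz(W,344.5,130,52),"blade -y end z93",onz(W,322,318.5,93),"z80",onz(W,322,318.5,80), "z52",onz(W,322,318.5,52), "blade +y z52",onz(W,322,163,52),proj(W,(590,-235,93)),"edges", onz(W,305.5,260,93),onz(W,338,260,93))
```

```text
rail +y end z52 [ 585.  -170.8   52. ] rail edges [ 572.7 -177.6   52. ] [ 598.  -175.4   52. ] blade -y end z93 [ 593.7 -269.1   93. ] z80 [ 594.6 -279.    80. ] z52 [ 596.6 -300.4   52. ] blade +y z52 [ 587.2 -195.1   52. ] [320.7 259.3] edges [ 582.6 -236.    93. ] [ 598.5 -234.6   93. ]
```

>>> send_rows(motion=[{"dx":-0.5,"dy":0.5,"dz":12,"rx":0,"ry":0,"rz":0,"fingers":70},{"dx":0,"dy":0,"dz":12,"rx":0,"ry":0,"rz":0,"fingers":70},{"dx":0,"dy":0,"dz":9,"rx":0,"ry":0,"rz":0,"fingers":70},{"dx":0,"dy":0,"dz":4.5,"rx":0,"ry":0,"rz":0,"fingers":70},{"dx":0,"dy":0,"dz":0,"rx":0,"ry":0,"rz":0,"fingers":60},{"dx":0,"dy":0,"dz":0,"rx":0,"ry":0,"rz":0,"fingers":50},{"dx":0,"dy":0,"dz":0,"rx":0,"ry":0,"rz":0,"fingers":40},{"dx":0,"dy":0,"dz":0,"rx":0,"ry":0,"rz":0,"fingers":30},{"dx":0,"dy":0,"dz":0,"rx":0,"ry":0,"rz":0,"fingers":22},{"dx":0,"dy":0,"dz":0,"rx":0,"ry":0,"rz":0,"fingers":10}], newtons=90)

```text
time: 7.3
ee_pos: [590.6, -235.4, 80.3]
tool_rot: [2.119, 2.319, 0.0]
force: [0.5, -0.2, -1.9]
width: 15.4
finger_force: 87.6
```

>>> send_rows(motion=[{"dx":0,"dy":0,"dz":0,"rx":0,"ry":0,"rz":0,"fingers":5},{"dx":0,"dy":0,"dz":0,"rx":0,"ry":0,"rz":0,"fingers":0},{"dx":0,"dy":0,"dz":0,"rx":0,"ry":0,"rz":0,"fingers":0},{"dx":0,"dy":0,"dz":0,"rx":0,"ry":0,"rz":0,"fingers":0},{"dx":0,"dy":0,"dz":0,"rx":0,"ry":0,"rz":0,"fingers":0},{"dx":0,"dy":0,"dz":0,"rx":0,"ry":0,"rz":0,"fingers":0},{"dx":0,"dy":0,"dz":0,"rx":0,"ry":0,"rz":0,"fingers":0},{"dx":0,"dy":0,"dz":0,"rx":0,"ry":0,"rz":0,"fingers":0},{"dx":0,"dy":0,"dz":0,"rx":0,"ry":0,"rz":0,"fingers":0},{"dx":0,"dy":0,"dz":0,"rx":0,"ry":0,"rz":0,"fingers":0}], newtons=90)

```text
time: 8.3
ee_pos: [590.5, -235.4, 80.2]
tool_rot: [2.119, 2.319, 0.0]
force: [-0.7, -0.2, 5.0]
width: 14.7
finger_force: 88.3
```

>>> send_rows(motion=[{"dx":0,"dy":0,"dz":-5,"rx":0,"ry":0,"rz":0,"fingers":0},{"dx":0,"dy":0,"dz":-15,"rx":0,"ry":0,"rz":0,"fingers":0},{"dx":0,"dy":0,"dz":-20,"rx":0,"ry":0,"rz":0,"fingers":0},{"dx":0,"dy":0,"dz":-20,"rx":0,"ry":0,"rz":0,"fingers":0},{"dx":0,"dy":0,"dz":-20,"rx":0,"ry":0,"rz":0,"fingers":0},{"dx":0,"dy":0,"dz":-20,"rx":0,"ry":0,"rz":0,"fingers":0},{"dx":0,"dy":0,"dz":-20,"rx":0,"ry":0,"rz":0,"fingers":0},{"dx":0,"dy":0,"dz":-10,"rx":0,"ry":0,"rz":0,"fingers":0},{"dx":0,"dy":0,"dz":0,"rx":0,"ry":0,"rz":0,"fingers":0},{"dx":0,"dy":0,"dz":0,"rx":0,"ry":0,"rz":0,"fingers":0}])

```text
time: 9.3
ee_pos: [589.9, -235.0, 209.3]
tool_rot: [-2.119, -2.318, 0.0]
force: [0.0, -0.6, -2.2]
width: 14.7
finger_force: 87.7
```

Run:
```python
from h import *
o=ctrl.get_obs(); im=np.ascontiguousarray(ctrl.snapshot("wrist")[:,:,::-1]); np.save("pics/w5.npy",np.r_[o["ee_pos"],o["tool_rot"]])
cv2.imwrite("pics/w5.png",im); print(o["ee_pos"],o["force"],o["ft_torque"]);print(R.from_rotvec(o["tool_rot"]).as_matrix().round(3))
```

```text
[ 589.88895238 -235.0065252   209.32411356] [ 0.02688004 -0.55011208 -2.18566331] [ 0.02443509  0.00059676 -0.00615078]
[[-0.09   0.996 -0.001]
 [ 0.996  0.09   0.001]
 [ 0.001 -0.001 -1.   ]]
```

View pics/w5.png

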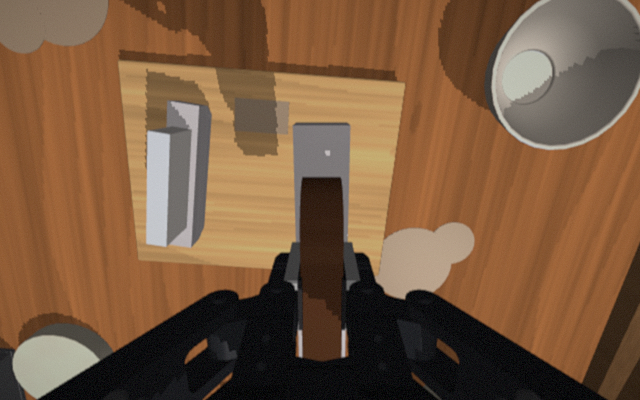

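The profile is held upright. Its rail's +x-tool end is at (322,123) and the rail's near end shows at about row 357. I'll work out its offset in the tool frame and the move to the holder.

Run:
```python
from h import *
np.set_printoptions(precision=2,suppress=True)
w=np.load("pics/w5.npy"); im=cv2.imread("pics/w5.png")
T=cam("wrist",dict(ee_pos=np.zeros(3),tool_rot=np.zeros(3)))  # tool frame
for z in(27,28.2,29): print(z,onz(T,294,123,z),onz(T,350.5,123,z),onz(T,322,357.5,z), onz(T,294.5,200,z),onz(T,349.5,200,z))
Rm=R.from_rotvec(w[3:]).as_matrix()
x=np.array([np.cos(np.radians(71)),np.sin(np.radians(71)),0]);print("profile target centre (525.1,206): TCP =",np.array([525.1,206,0])+0*x)
d=np.array([525.1,206,0])-w[:3]; d[2]=0; print("tool delta",Rm.T@d,"tool x yaw",np.degrees(np.arctan2(Rm[1,0],Rm[0,0])))
```

```text
27 [ 65.3  -11.68  27.  ] [65.28 13.13 27.  ] [-61.54   0.55  27.  ] [ 29.87 -12.36  27.  ] [29.85 13.56 27.  ]
28.2 [ 65.22 -11.78  28.2 ] [65.19 13.24 28.2 ] [-62.66   0.55  28.2 ] [ 29.5  -12.46  28.2 ] [29.47 13.66 28.2 ]
29 [ 65.16 -11.84  29.  ] [65.14 13.31 29.  ] [-63.41   0.55  29.  ] [ 29.25 -12.53  29.  ] [29.22 13.74 29.  ]
profile target centre (525.1,206): TCP = [525.1 206.    0. ]
tool delta [445.05 -24.87   0.31] tool x yaw 95.1585098360365
```

>>> send_rows(motion=[{"dx":13,"dy":-1,"dz":0,"rx":0,"ry":0,"rz":0,"fingers":0},{"dx":24,"dy":-1.4,"dz":0,"rx":0,"ry":0,"rz":0,"fingers":0},{"dx":24,"dy":-1.4,"dz":0,"rx":0,"ry":0,"rz":0,"fingers":0},{"dx":24,"dy":-1.4,"dz":0,"rx":0,"ry":0,"rz":0,"fingers":0},{"dx":24,"dy":-1.4,"dz":0,"rx":0,"ry":0,"rz":0,"fingers":0},{"dx":24,"dy":-1.4,"dz":0,"rx":0,"ry":0,"rz":0,"fingers":0},{"dx":24,"dy":-1.4,"dz":0,"rx":0,"ry":0,"rz":0,"fingers":0},{"dx":24,"dy":-1.4,"dz":0,"rx":0,"ry":0,"rz":0,"fingers":0},{"dx":24,"dy":-1.4,"dz":0,"rx":0,"ry":0,"rz":0,"fingers":0},{"dx":24,"dy":-1.4,"dz":0,"rx":0,"ry":0,"rz":0,"fingers":0}])

```text
time: 10.35
ee_pos: [555.1, -6.3, 209.0]
tool_rot: [-2.117, -2.319, 0.001]
force: [0.8, 0.1, -1.5]
width: 14.9
finger_force: 87.7
```

>>> send_rows(motion=[{"dx":24,"dy":-1.4,"dz":0,"rx":0,"ry":0,"rz":0,"fingers":0},{"dx":24,"dy":-1.4,"dz":0,"rx":0,"ry":0,"rz":0,"fingers":0},{"dx":24,"dy":-1.4,"dz":0,"rx":0,"ry":0,"rz":0,"fingers":0},{"dx":24,"dy":-1.4,"dz":0,"rx":0,"ry":0,"rz":0,"fingers":0},{"dx":24,"dy":-1.4,"dz":0,"rx":0,"ry":0,"rz":0,"fingers":0},{"dx":24,"dy":-1.4,"dz":0,"rx":0,"ry":0,"rz":0,"fingers":0},{"dx":24,"dy":-1.4,"dz":0,"rx":0,"ry":0,"rz":0,"fingers":0},{"dx":24,"dy":-1.4,"dz":0,"rx":0,"ry":0,"rz":0,"fingers":0},{"dx":24,"dy":-0.8,"dz":0,"rx":0,"ry":0,"rz":0,"fingers":0},{"dx":0,"dy":0,"dz":0,"rx":0,"ry":0,"rz":0,"fingers":0}])

```text
time: 11.35
ee_pos: [522.5, 211.5, 208.8]
tool_rot: [-2.108, -2.324, -0.001]
force: [0.9, 1.1, -1.8]
width: 15.1
finger_force: 87.7
```

>>> send_rows(motion=[{"dx":0,"dy":0,"dz":0,"rx":0,"ry":0,"rz":0.07,"fingers":0},{"dx":0,"dy":0,"dz":0,"rx":0,"ry":0,"rz":0.07,"fingers":0},{"dx":0,"dy":0,"dz":0,"rx":0,"ry":0,"rz":0.07,"fingers":0},{"dx":0,"dy":0,"dz":0,"rx":0,"ry":0,"rz":0.07,"fingers":0},{"dx":0,"dy":0,"dz":0,"rx":0,"ry":0,"rz":0.07,"fingers":0},{"dx":0,"dy":0,"dz":0,"rx":0,"ry":0,"rz":0.072,"fingers":0},{"dx":0,"dy":0,"dz":0,"rx":0,"ry":0,"rz":0,"fingers":0},{"dx":0,"dy":0,"dz":0,"rx":0,"ry":0,"rz":0,"fingers":0},{"dx":0,"dy":0,"dz":0,"rx":0,"ry":0,"rz":0,"fingers":0},{"dx":0,"dy":0,"dz":0,"rx":0,"ry":0,"rz":0,"fingers":0}])

```text
time: 12.35
ee_pos: [524.7, 205.5, 209.7]
tool_rot: [-2.557, -1.825, 0.0]
force: [-0.2, -0.3, -2.2]
width: 15.0
finger_force: 87.6
```

Run:
```python
from h import *
o=ctrl.get_obs(); im=np.ascontiguousarray(ctrl.snapshot("wrist")[:,:,::-1]); np.save("pics/w6.npy",np.r_[o["ee_pos"],o["tool_rot"]])
cv2.imwrite("pics/w6.png",im); print(o["ee_pos"],o["force"]);M=R.from_rotvec(o["tool_rot"]).as_matrix();print(M.round(4),np.degrees(np.arctan2(M[1,0],M[0,0])))
```

```text
[524.717788   205.54714378 209.72700193] [-0.15002467 -0.33038692 -2.2022366 ]
[[ 3.253e-01  9.456e-01 -2.000e-04]
 [ 9.456e-01 -3.253e-01  1.000e-04]
 [ 0.000e+00 -2.000e-04 -1.000e+00]] 71.01654495311756
```

View pics/w6.png

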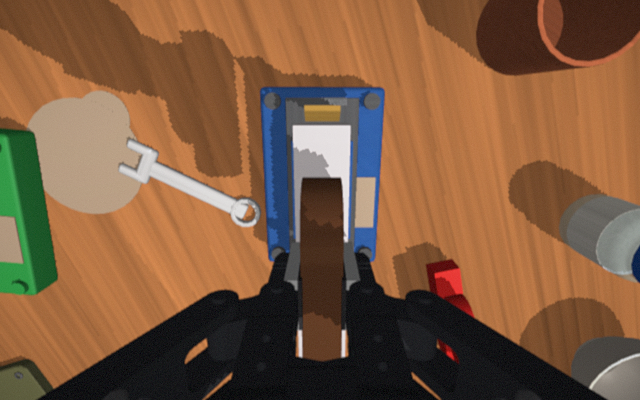

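The profile now sits above the holder. The far clip is at (322,113), and the base's far corners are at (262,89) and (384,88), symmetric about the rail. I'll check numerically.

Run:
```python
from h import *
np.set_printoptions(precision=2,suppress=True)
w=np.load("pics/w6.npy"); im=cv2.imread("pics/w6.png")
T=cam("wrist",dict(ee_pos=np.zeros(3),tool_rot=np.zeros(3))); H=w[2]
B=blob(im,(14,110,60),(28,255,255),(295,98,350,130))[0]; print(B[:1])
c=B[0][1]; bx=B[0][2]
for z in(90,95,100,105): print("clip",z,onz(T,c[0],c[1],H-z),"inner edge",onz(T,c[0],bx[1]+bx[3],H-z))
m=blob(im,(100,120,30),(125,255,255),(250,80,395,255))[1]; 
for y in(100,150,200,235):
    x=np.nonzero(m[y-80])[0]+250; a,b=onz(T,x.min(),y,H-34),onz(T,x.max()+1,y,H-34); print(y,x.min(),x.max(),"mid",(a+b)/2,b[1]-a[1])
ys=np.nonzero(m.sum(1))[0]+80; print("far edge",ys.min(),onz(T,322,ys.min(),H-34))
```

```text
[(564, array([321.7, 112.5]), [304, 105, 37, 16])]
clip 90 [ 66.2    0.23 119.73] inner edge [ 60.3    0.23 119.73]
clip 95 [ 66.4    0.23 114.73] inner edge [ 60.62   0.22 114.73]
clip 100 [ 66.59   0.22 109.73] inner edge [ 60.94   0.22 109.73]
clip 105 [ 66.79   0.22 104.73] inner edge [ 61.26   0.22 104.73]
100 261 383 mid [ 74.49   0.97 175.73] 106.91082975442797
150 263 380 mid [ 31.01   0.52 175.73] 107.20056711158605
200 266 377 mid [-16.59   0.49 175.73] 106.56633275541438
235 268 375 mid [-52.68   0.47 175.73] 106.28223523839954
far edge 88 [ 84.37   0.54 175.73]
```

Alignment agrees to within 1 mm: the hook tip is at 60.6 mm against the stated 60, and the lateral error is 0.5 mm or less. I'll descend to just above the clips, then press in slowly.

>>> send_rows(motion=[{"dx":0,"dy":0,"dz":5,"rx":0,"ry":0,"rz":0,"fingers":0},{"dx":0,"dy":0,"dz":10,"rx":0,"ry":0,"rz":0,"fingers":0},{"dx":0,"dy":0,"dz":10,"rx":0,"ry":0,"rz":0,"fingers":0},{"dx":0,"dy":0,"dz":8,"rx":0,"ry":0,"rz":0,"fingers":0},{"dx":0,"dy":0,"dz":5,"rx":0,"ry":0,"rz":0,"fingers":0},{"dx":0,"dy":0,"dz":2,"rx":0,"ry":0,"rz":0,"fingers":0},{"dx":0,"dy":0,"dz":2,"rx":0,"ry":0,"rz":0,"fingers":0},{"dx":0,"dy":0,"dz":0,"rx":0,"ry":0,"rz":0,"fingers":0},{"dx":0,"dy":0,"dz":0,"rx":0,"ry":0,"rz":0,"fingers":0},{"dx":0,"dy":0,"dz":0,"rx":0,"ry":0,"rz":0,"fingers":0}])

```text
time: 13.4
ee_pos: [525.1, 205.7, 168.1]
tool_rot: [2.558, 1.824, 0.001]
force: [-0.8, -0.9, -1.8]
width: 14.7
finger_force: 87.6
```

>>> send_rows(motion=[{"dx":0,"dy":0,"dz":1,"rx":0,"ry":0,"rz":0,"fingers":0},{"dx":0,"dy":0,"dz":1,"rx":0,"ry":0,"rz":0,"fingers":0},{"dx":0,"dy":0,"dz":1,"rx":0,"ry":0,"rz":0,"fingers":0},{"dx":0,"dy":0,"dz":1,"rx":0,"ry":0,"rz":0,"fingers":0},{"dx":0,"dy":0,"dz":1,"rx":0,"ry":0,"rz":0,"fingers":0},{"dx":0,"dy":0,"dz":1,"rx":0,"ry":0,"rz":0,"fingers":0},{"dx":0,"dy":0,"dz":1,"rx":0,"ry":0,"rz":0,"fingers":0},{"dx":0,"dy":0,"dz":1,"rx":0,"ry":0,"rz":0,"fingers":0},{"dx":0,"dy":0,"dz":1,"rx":0,"ry":0,"rz":0,"fingers":0},{"dx":0,"dy":0,"dz":1,"rx":0,"ry":0,"rz":0,"fingers":0}])

```text
time: 14.4
ee_pos: [524.9, 205.6, 157.7]
tool_rot: [-2.558, -1.824, -0.0]
force: [-0.2, -0.3, -2.3]
width: 15.1
finger_force: 87.6
```

>>> send_rows(motion=[{"dx":0,"dy":0,"dz":0.5,"rx":0,"ry":0,"rz":0,"fingers":0},{"dx":0,"dy":0,"dz":0.5,"rx":0,"ry":0,"rz":0,"fingers":0},{"dx":0,"dy":0,"dz":0.5,"rx":0,"ry":0,"rz":0,"fingers":0},{"dx":0,"dy":0,"dz":0.5,"rx":0,"ry":0,"rz":0,"fingers":0},{"dx":0,"dy":0,"dz":0.5,"rx":0,"ry":0,"rz":0,"fingers":0},{"dx":0,"dy":0,"dz":0.5,"rx":0,"ry":0,"rz":0,"fingers":0},{"dx":0,"dy":0,"dz":0.5,"rx":0,"ry":0,"rz":0,"fingers":0},{"dx":0,"dy":0,"dz":0.5,"rx":0,"ry":0,"rz":0,"fingers":0},{"dx":0,"dy":0,"dz":0.5,"rx":0,"ry":0,"rz":0,"fingers":0},{"dx":0,"dy":0,"dz":0.5,"rx":0,"ry":0,"rz":0,"fingers":0}])

```text
time: 15.4
ee_pos: [525.4, 206.4, 153.1]
tool_rot: [-2.557, -1.824, -0.003]
force: [0.5, 2.9, 1.1]
width: 14.9
finger_force: 87.9
```

>>> send_rows(motion=[{"dx":0,"dy":0,"dz":0.5,"rx":0,"ry":0,"rz":0,"fingers":0},{"dx":0,"dy":0,"dz":0.5,"rx":0,"ry":0,"rz":0,"fingers":0},{"dx":0,"dy":0,"dz":0.5,"rx":0,"ry":0,"rz":0,"fingers":0},{"dx":0,"dy":0,"dz":0.5,"rx":0,"ry":0,"rz":0,"fingers":0},{"dx":0,"dy":0,"dz":0.5,"rx":0,"ry":0,"rz":0,"fingers":0},{"dx":0,"dy":0,"dz":0.5,"rx":0,"ry":0,"rz":0,"fingers":0},{"dx":0,"dy":0,"dz":0.5,"rx":0,"ry":0,"rz":0,"fingers":0},{"dx":0,"dy":0,"dz":0.5,"rx":0,"ry":0,"rz":0,"fingers":0},{"dx":0,"dy":0,"dz":0.5,"rx":0,"ry":0,"rz":0,"fingers":0},{"dx":0,"dy":0,"dz":0.5,"rx":0,"ry":0,"rz":0,"fingers":0}])

```text
time: 16.4
ee_pos: [525.6, 205.4, 148.8]
tool_rot: [2.558, 1.823, 0.003]
force: [-0.2, 2.8, 10.3]
width: 14.7
finger_force: 89.2
```

Contact came with the rail's bottom about 34 mm above z = 58, which matches the measured floor. At 12 N it's in the expected range, so I'll continue with a small nudge toward +y.

>>> send_rows(motion=[{"dx":0.4,"dy":0,"dz":0.5,"rx":0,"ry":0,"rz":0,"fingers":0},{"dx":0,"dy":0,"dz":0.5,"rx":0,"ry":0,"rz":0,"fingers":0},{"dx":0,"dy":0,"dz":0.5,"rx":0,"ry":0,"rz":0,"fingers":0},{"dx":0,"dy":0,"dz":0.5,"rx":0,"ry":0,"rz":0,"fingers":0},{"dx":0,"dy":0,"dz":0.5,"rx":0,"ry":0,"rz":0,"fingers":0},{"dx":0,"dy":0,"dz":0.5,"rx":0,"ry":0,"rz":0,"fingers":0},{"dx":0,"dy":0,"dz":0.5,"rx":0,"ry":0,"rz":0,"fingers":0},{"dx":0,"dy":0,"dz":0.5,"rx":0,"ry":0,"rz":0,"fingers":0},{"dx":0,"dy":0,"dz":0.5,"rx":0,"ry":0,"rz":0,"fingers":0},{"dx":0,"dy":0,"dz":0.5,"rx":0,"ry":0,"rz":0,"fingers":0}])

```text
time: 17.4
ee_pos: [526.2, 205.5, 144.4]
tool_rot: [2.558, 1.822, 0.004]
force: [0.3, 0.9, 3.6]
width: 15.0
finger_force: 88.5
```

>>> send_rows(motion=[{"dx":0,"dy":0,"dz":0.7,"rx":0,"ry":0,"rz":0,"fingers":0},{"dx":0,"dy":0,"dz":0.7,"rx":0,"ry":0,"rz":0,"fingers":0},{"dx":0,"dy":0,"dz":0.7,"rx":0,"ry":0,"rz":0,"fingers":0},{"dx":0,"dy":0,"dz":0.7,"rx":0,"ry":0,"rz":0,"fingers":0},{"dx":0,"dy":0,"dz":0.7,"rx":0,"ry":0,"rz":0,"fingers":0},{"dx":0,"dy":0,"dz":0.7,"rx":0,"ry":0,"rz":0,"fingers":0},{"dx":0,"dy":0,"dz":0.7,"rx":0,"ry":0,"rz":0,"fingers":0},{"dx":0,"dy":0,"dz":0.7,"rx":0,"ry":0,"rz":0,"fingers":0},{"dx":0,"dy":0,"dz":0.7,"rx":0,"ry":0,"rz":0,"fingers":0},{"dx":0,"dy":0,"dz":0.7,"rx":0,"ry":0,"rz":0,"fingers":0}])

```text
time: 18.4
ee_pos: [524.6, 206.0, 135.6]
tool_rot: [-2.558, -1.824, 0.001]
force: [0.4, 1.4, 4.3]
width: 14.8
finger_force: 88.7
```

>>> send_rows(motion=[{"dx":0,"dy":0,"dz":0.5,"rx":0,"ry":0,"rz":0,"fingers":0},{"dx":0,"dy":0,"dz":0.5,"rx":0,"ry":0,"rz":0,"fingers":0},{"dx":0,"dy":0,"dz":0.5,"rx":0,"ry":0,"rz":0,"fingers":0},{"dx":0,"dy":0,"dz":0.5,"rx":0,"ry":0,"rz":0,"fingers":0},{"dx":0,"dy":0,"dz":0.5,"rx":0,"ry":0,"rz":0,"fingers":0},{"dx":0,"dy":0,"dz":0.5,"rx":0,"ry":0,"rz":0,"fingers":0},{"dx":0,"dy":0,"dz":0.5,"rx":0,"ry":0,"rz":0,"fingers":0},{"dx":0,"dy":0,"dz":0.5,"rx":0,"ry":0,"rz":0,"fingers":0},{"dx":0,"dy":0,"dz":0.5,"rx":0,"ry":0,"rz":0,"fingers":0},{"dx":0,"dy":0,"dz":0.5,"rx":0,"ry":0,"rz":0,"fingers":0}])

```text
time: 19.4
ee_pos: [524.9, 206.0, 130.8]
tool_rot: [-2.558, -1.824, 0.0]
force: [-0.3, 2.0, 4.4]
width: 14.5
finger_force: 88.8
```

>>> send_rows(motion=[{"dx":0,"dy":0,"dz":0.5,"rx":0,"ry":0,"rz":0,"fingers":0},{"dx":0,"dy":0,"dz":0.5,"rx":0,"ry":0,"rz":0,"fingers":0},{"dx":0,"dy":0,"dz":0.5,"rx":0,"ry":0,"rz":0,"fingers":0},{"dx":0,"dy":0,"dz":0.5,"rx":0,"ry":0,"rz":0,"fingers":0},{"dx":0,"dy":0,"dz":0.5,"rx":0,"ry":0,"rz":0,"fingers":0},{"dx":0,"dy":0,"dz":0.5,"rx":0,"ry":0,"rz":0,"fingers":0},{"dx":0,"dy":0,"dz":0.5,"rx":0,"ry":0,"rz":0,"fingers":0},{"dx":0,"dy":0,"dz":0.5,"rx":0,"ry":0,"rz":0,"fingers":0},{"dx":0,"dy":0,"dz":0,"rx":0,"ry":0,"rz":0,"fingers":0},{"dx":0,"dy":0,"dz":0,"rx":0,"ry":0,"rz":0,"fingers":0}])

```text
time: 20.4
ee_pos: [525.0, 205.9, 126.7]
tool_rot: [2.558, 1.824, 0.0]
force: [1.4, 0.7, 2.1]
width: 14.9
finger_force: 88.7
```

>>> send_rows(motion=[{"dx":0,"dy":0,"dz":0.3,"rx":0,"ry":0,"rz":0,"fingers":0},{"dx":0,"dy":0,"dz":0.3,"rx":0,"ry":0,"rz":0,"fingers":0},{"dx":0,"dy":0,"dz":0.3,"rx":0,"ry":0,"rz":0,"fingers":0},{"dx":0,"dy":0,"dz":0.3,"rx":0,"ry":0,"rz":0,"fingers":0},{"dx":0,"dy":0,"dz":0.3,"rx":0,"ry":0,"rz":0,"fingers":0},{"dx":0,"dy":0,"dz":0.3,"rx":0,"ry":0,"rz":0,"fingers":0},{"dx":0,"dy":0,"dz":0.3,"rx":0,"ry":0,"rz":0,"fingers":0},{"dx":0,"dy":0,"dz":0.3,"rx":0,"ry":0,"rz":0,"fingers":0},{"dx":0,"dy":0,"dz":0.3,"rx":0,"ry":0,"rz":0,"fingers":0},{"dx":0,"dy":0,"dz":0.3,"rx":0,"ry":0,"rz":0,"fingers":0}])

```text
time: 21.4
ee_pos: [524.9, 206.0, 123.8]
tool_rot: [-2.558, -1.824, 0.0]
force: [0.9, 1.4, 4.1]
width: 15.1
finger_force: 88.8
```

>>> send_rows(motion=[{"dx":0,"dy":0,"dz":0.2,"rx":0,"ry":0,"rz":0,"fingers":0},{"dx":0,"dy":0,"dz":0.2,"rx":0,"ry":0,"rz":0,"fingers":0},{"dx":0,"dy":0,"dz":0.2,"rx":0,"ry":0,"rz":0,"fingers":0},{"dx":0,"dy":0,"dz":0.2,"rx":0,"ry":0,"rz":0,"fingers":0},{"dx":0,"dy":0,"dz":0.2,"rx":0,"ry":0,"rz":0,"fingers":0},{"dx":0,"dy":0,"dz":0,"rx":0,"ry":0,"rz":0,"fingers":0},{"dx":0,"dy":0,"dz":0,"rx":0,"ry":0,"rz":0,"fingers":0},{"dx":0,"dy":0,"dz":0,"rx":0,"ry":0,"rz":0,"fingers":0},{"dx":0,"dy":0,"dz":0,"rx":0,"ry":0,"rz":0,"fingers":0},{"dx":0,"dy":0,"dz":0,"rx":0,"ry":0,"rz":0,"fingers":0}])

```text
time: 22.4
ee_pos: [524.9, 206.0, 122.8]
tool_rot: [-2.558, -1.824, 0.0]
force: [1.2, 1.5, 3.3]
width: 14.9
finger_force: 88.7
```

>>> send_rows(motion=[{"dx":0,"dy":0,"dz":0.2,"rx":0,"ry":0,"rz":0,"fingers":0},{"dx":0,"dy":0,"dz":0.2,"rx":0,"ry":0,"rz":0,"fingers":0},{"dx":0,"dy":0,"dz":0.2,"rx":0,"ry":0,"rz":0,"fingers":0},{"dx":0,"dy":0,"dz":0.2,"rx":0,"ry":0,"rz":0,"fingers":0},{"dx":0,"dy":0,"dz":0.2,"rx":0,"ry":0,"rz":0,"fingers":0},{"dx":0,"dy":0,"dz":0,"rx":0,"ry":0,"rz":0,"fingers":0},{"dx":0,"dy":0,"dz":0,"rx":0,"ry":0,"rz":0,"fingers":0},{"dx":0,"dy":0,"dz":0,"rx":0,"ry":0,"rz":0,"fingers":0},{"dx":0,"dy":0,"dz":0,"rx":0,"ry":0,"rz":0,"fingers":0},{"dx":0,"dy":0,"dz":0,"rx":0,"ry":0,"rz":0,"fingers":0}])

```text
time: 23.4
ee_pos: [525.0, 206.0, 121.8]
tool_rot: [-2.558, -1.824, -0.0]
force: [0.8, 1.9, 3.2]
width: 15.0
finger_force: 88.7
```

>>> send_rows(motion=[{"dx":0,"dy":0,"dz":0.2,"rx":0,"ry":0,"rz":0,"fingers":0},{"dx":0,"dy":0,"dz":0.2,"rx":0,"ry":0,"rz":0,"fingers":0},{"dx":0,"dy":0,"dz":0.2,"rx":0,"ry":0,"rz":0,"fingers":0},{"dx":0,"dy":0,"dz":0.2,"rx":0,"ry":0,"rz":0,"fingers":0},{"dx":0,"dy":0,"dz":0.2,"rx":0,"ry":0,"rz":0,"fingers":0},{"dx":0,"dy":0,"dz":0,"rx":0,"ry":0,"rz":0,"fingers":0},{"dx":0,"dy":0,"dz":0,"rx":0,"ry":0,"rz":0,"fingers":0},{"dx":0,"dy":0,"dz":0,"rx":0,"ry":0,"rz":0,"fingers":0},{"dx":0,"dy":0,"dz":0,"rx":0,"ry":0,"rz":0,"fingers":0},{"dx":0,"dy":0,"dz":0,"rx":0,"ry":0,"rz":0,"fingers":0}])

```text
time: 24.4
ee_pos: [524.7, 206.1, 120.5]
tool_rot: [-2.557, -1.824, 0.001]
force: [1.3, 1.6, -8.9]
width: 15.0
finger_force: 89.8
```

The force flipped to -8.9 N, so the clips are now pulling the rail down as they start to close over its ends. I'll continue gently.

>>> send_rows(motion=[{"dx":0,"dy":0,"dz":0.2,"rx":0,"ry":0,"rz":0,"fingers":0},{"dx":0,"dy":0,"dz":0.2,"rx":0,"ry":0,"rz":0,"fingers":0},{"dx":0,"dy":0,"dz":0.2,"rx":0,"ry":0,"rz":0,"fingers":0},{"dx":0,"dy":0,"dz":0.2,"rx":0,"ry":0,"rz":0,"fingers":0},{"dx":0,"dy":0,"dz":0,"rx":0,"ry":0,"rz":0,"fingers":0},{"dx":0,"dy":0,"dz":0,"rx":0,"ry":0,"rz":0,"fingers":0},{"dx":0,"dy":0,"dz":0,"rx":0,"ry":0,"rz":0,"fingers":0},{"dx":0,"dy":0,"dz":0,"rx":0,"ry":0,"rz":0,"fingers":0},{"dx":0,"dy":0,"dz":0,"rx":0,"ry":0,"rz":0,"fingers":0},{"dx":0,"dy":0,"dz":0,"rx":0,"ry":0,"rz":0,"fingers":0}])

```text
time: 25.4
ee_pos: [525.2, 205.9, 120.1]
tool_rot: [2.558, 1.824, 0.001]
force: [-0.2, 0.8, -0.9]
width: 15.0
finger_force: 90.4
```

>>> send_rows(motion=[{"dx":0,"dy":0,"dz":0.2,"rx":0,"ry":0,"rz":0,"fingers":0},{"dx":0,"dy":0,"dz":0.2,"rx":0,"ry":0,"rz":0,"fingers":0},{"dx":0,"dy":0,"dz":0,"rx":0,"ry":0,"rz":0,"fingers":0},{"dx":0,"dy":0,"dz":0,"rx":0,"ry":0,"rz":0,"fingers":0},{"dx":0,"dy":0,"dz":0,"rx":0,"ry":0,"rz":0,"fingers":0},{"dx":0,"dy":0,"dz":0,"rx":0,"ry":0,"rz":0,"fingers":0},{"dx":0,"dy":0,"dz":0,"rx":0,"ry":0,"rz":0,"fingers":0},{"dx":0,"dy":0,"dz":0,"rx":0,"ry":0,"rz":0,"fingers":0},{"dx":0,"dy":0,"dz":0,"rx":0,"ry":0,"rz":0,"fingers":0},{"dx":0,"dy":0,"dz":0,"rx":0,"ry":0,"rz":0,"fingers":0}])

```text
time: 26.4
ee_pos: [524.9, 206.0, 119.6]
tool_rot: [-2.558, -1.824, -0.0]
force: [0.8, 0.4, -2.1]
width: 14.8
finger_force: 90.4
```

>>> send_rows(motion=[{"dx":0,"dy":0,"dz":0.2,"rx":0,"ry":0,"rz":0,"fingers":0},{"dx":0,"dy":0,"dz":0.2,"rx":0,"ry":0,"rz":0,"fingers":0},{"dx":0,"dy":0,"dz":0.2,"rx":0,"ry":0,"rz":0,"fingers":0},{"dx":0,"dy":0,"dz":0,"rx":0,"ry":0,"rz":0,"fingers":0},{"dx":0,"dy":0,"dz":0,"rx":0,"ry":0,"rz":0,"fingers":0},{"dx":0,"dy":0,"dz":0,"rx":0,"ry":0,"rz":0,"fingers":0},{"dx":0,"dy":0,"dz":0,"rx":0,"ry":0,"rz":0,"fingers":0},{"dx":0,"dy":0,"dz":0,"rx":0,"ry":0,"rz":0,"fingers":0},{"dx":0,"dy":0,"dz":0,"rx":0,"ry":0,"rz":0,"fingers":0},{"dx":0,"dy":0,"dz":0,"rx":0,"ry":0,"rz":0,"fingers":0}])

```text
time: 27.4
ee_pos: [524.8, 206.0, 118.9]
tool_rot: [-2.558, -1.824, 0.0]
force: [0.1, 1.4, -1.5]
width: 15.0
finger_force: 90.4
```

>>> send_rows(motion=[{"dx":0,"dy":0,"dz":0.2,"rx":0,"ry":0,"rz":0,"fingers":0},{"dx":0,"dy":0,"dz":0.2,"rx":0,"ry":0,"rz":0,"fingers":0},{"dx":0,"dy":0,"dz":0.1,"rx":0,"ry":0,"rz":0,"fingers":0},{"dx":0,"dy":0,"dz":0,"rx":0,"ry":0,"rz":0,"fingers":0},{"dx":0,"dy":0,"dz":0,"rx":0,"ry":0,"rz":0,"fingers":0},{"dx":0,"dy":0,"dz":0,"rx":0,"ry":0,"rz":0,"fingers":0},{"dx":0,"dy":0,"dz":0,"rx":0,"ry":0,"rz":0,"fingers":0},{"dx":0,"dy":0,"dz":0,"rx":0,"ry":0,"rz":0,"fingers":0},{"dx":0,"dy":0,"dz":0,"rx":0,"ry":0,"rz":0,"fingers":0},{"dx":0,"dy":0,"dz":0,"rx":0,"ry":0,"rz":0,"fingers":0}])

```text
time: 28.4
ee_pos: [524.9, 206.0, 118.9]
tool_rot: [-2.558, -1.824, -0.0]
force: [-1.9, 1.7, 5.4]
width: 14.9
finger_force: 91.4
```

The rail is on the floor with about 7 N support and the clips have snapped. I'll ease off, open and retreat.

>>> send_rows(motion=[{"dx":0,"dy":0,"dz":-0.3,"rx":0,"ry":0,"rz":0,"fingers":12},{"dx":0,"dy":0,"dz":0,"rx":0,"ry":0,"rz":0,"fingers":18},{"dx":0,"dy":0,"dz":0,"rx":0,"ry":0,"rz":0,"fingers":24},{"dx":0,"dy":0,"dz":0,"rx":0,"ry":0,"rz":0,"fingers":30},{"dx":0,"dy":0,"dz":0,"rx":0,"ry":0,"rz":0,"fingers":36},{"dx":0,"dy":0,"dz":0,"rx":0,"ry":0,"rz":0,"fingers":40},{"dx":0,"dy":0,"dz":0,"rx":0,"ry":0,"rz":0,"fingers":40},{"dx":0,"dy":0,"dz":-5,"rx":0,"ry":0,"rz":0,"fingers":40},{"dx":0,"dy":0,"dz":-10,"rx":0,"ry":0,"rz":0,"fingers":40},{"dx":0,"dy":0,"dz":-15,"rx":0,"ry":0,"rz":0,"fingers":40}])

```text
time: 29.4
ee_pos: [524.6, 205.9, 149.3]
tool_rot: [-2.558, -1.824, 0.002]
force: [0.3, 0.0, -0.3]
width: 40.2
finger_force: 0.0
```

>>> send_rows(motion=[{"dx":0,"dy":0,"dz":-20,"rx":0,"ry":0,"rz":0,"fingers":60},{"dx":0,"dy":0,"dz":-20,"rx":0,"ry":0,"rz":0,"fingers":60},{"dx":0,"dy":0,"dz":-20,"rx":0,"ry":0,"rz":0,"fingers":60},{"dx":0,"dy":0,"dz":-20,"rx":0,"ry":0,"rz":0,"fingers":80},{"dx":0,"dy":0,"dz":-20,"rx":0,"ry":0,"rz":0,"fingers":80},{"dx":0,"dy":0,"dz":-20,"rx":0,"ry":0,"rz":0,"fingers":80},{"dx":0,"dy":0,"dz":-20,"rx":0,"ry":0,"rz":0,"fingers":80},{"dx":0,"dy":0,"dz":-10,"rx":0,"ry":0,"rz":0,"fingers":80},{"dx":0,"dy":0,"dz":0,"rx":0,"ry":0,"rz":0,"fingers":80},{"dx":0,"dy":0,"dz":0,"rx":0,"ry":0,"rz":0,"fingers":80}])

```text
time: 30.4
ee_pos: [524.5, 205.9, 298.4]
tool_rot: [-2.558, -1.824, 0.001]
force: [1.0, -1.6, 0.8]
width: 79.9
finger_force: 0.0
```

Run:
```python
from h import *
o=ctrl.get_obs(); im=np.ascontiguousarray(ctrl.snapshot("wrist")[:,:,::-1]); s=np.ascontiguousarray(ctrl.snapshot("side")[:,:,::-1])
np.save("pics/w7.npy",np.r_[o["ee_pos"],o["tool_rot"]]);print(o["ee_pos"],o["force"])
a=cv2.resize(im[60:330,220:420],(400,540),interpolation=cv2.INTER_CUBIC);b=cv2.resize(s[240:330,265:332],(400,540),interpolation=cv2.INTER_CUBIC)
cv2.imwrite("pics/w7.png",im);cv2.imwrite("pics/fin.png",np.hstack([a,b]))
```

```text
[524.49836086 205.93740959 298.4328655 ] [ 1.02217185 -1.61119804  0.75896732]
```

View pics/fin.png

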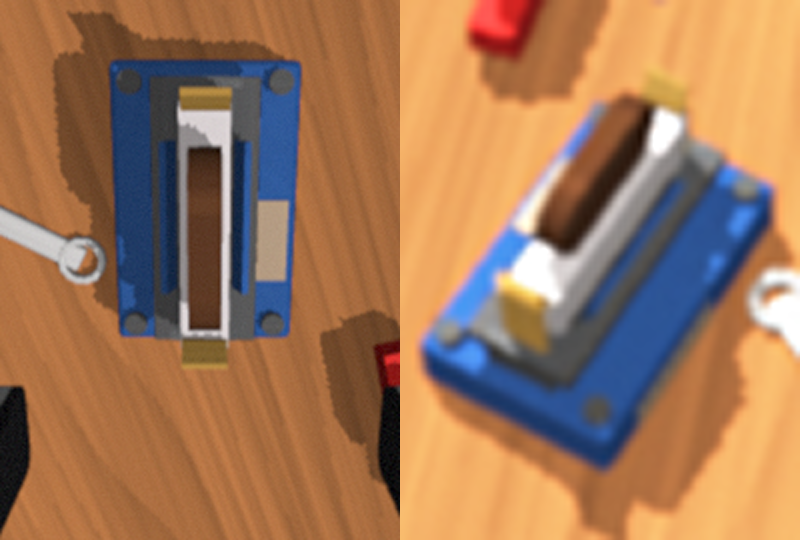

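The crop shows the profile lying straight between the fences, with both brass clips over the rail's ends (left panel (205,97) and (205,353)). The gripper is clear, so I'll hand in.

```bash
python3 -c "
from plant import ctrl
print(ctrl.close_job())"
```

```text
the job is handed in; nothing more can be done
None
```

The dark profile is in the blue holder with both clips over the rail ends. It rests on the cradle floor and is released. The highest force read while pressing was about 12 N; the job was handed in after about 30 s, and the judge returned no verdict.

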